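# Count the brass washers off the sorting tray

## Robot

A 6-joint arm with a two-finger parallel gripper is mounted at the origin on the work surface. World frame = base frame: x ahead of the robot, y to its left, z up, the work surface at z = 0. Lengths are in m, angles in rad, forces in N, time in s.
With the tool pointing down it reaches from about 0.35 to 0.975 m from the base axis. Payload 4.9 kg.
Tool frame: the origin (TCP) lies between the finger pads; the fingertips stand 22 mm ahead of it and the grasp point (between the pads) lies 3 mm ahead of it; z points along the fingers, y is the line along which they close (so a half turn about z gives the same grasp; the last joint's range is limited). The gripper opens to 85 mm and grips with 20 to 120 N. Pads are 22 mm wide; open, the fingers measure 114 mm over their backs; the gripper's body (76 mm by 85 mm) begins 54 mm behind the grasp point. The pads swing forward as they close: fully open they stand 13 mm farther back than shut.
Start: joints at [1.055, 0.053, 1.613, -0, 1.476, -0.119], TCP at [0.242, 0.576, 0.253] pointing down, gripper open.
Joint ranges: [-3.01, 3.01], [-1.01, 2.22], [0.06, 2.58], [-1.02, 4.17], [0.09, 2.62], [-3.14, 3.14]. Speed limits (rad/s): [2.57, 2.57, 3.14, 3.14, 3.14, 3.14].

## Interface

Orientations are given as a unit quaternion [w, x, y, z].
In Python, from plant import state, grab_frame, get_calibration, job_done, recognise, regions_of gives the robot as it stands.
- The arm moves only by the tool apply_moves, never from a script. Its argument "targets" is a list of rows, each an object with "translation": the shift along the tool's x, y, z normalised to -1 to 1, where 1 is 100 mm, a list of three; "twist": the turn about the tool's z normalised to -1 to 1, where 1 is 0.1 rad; "hand": the opening, from 0 (shut) to 1 (fully open). A call has 1 to 8 rows; each row shifts and turns the commanded pose from where the row before left it, along the tool's axes as they then stand; what a row does not reach is not made up. A row lasts 1/10 s, in which the tool goes at most 50 mm and 8.59 degrees, less where a joint would pass 70% of its speed; a pose out of reach is approached as far as the arm can. A call with a number of a shift or a turn outside -1 to 1 is refused whole. A call with a gripper value outside its range is refused whole. The fingers move at their own pace and stop on an object; the grip force is fixed at half the most. Time passes only in rows, so rows that do not move let the fingers close. It gives the time, the measured TCP pose, the force, the opening and the grip force at its end, in the units of the state.
- state(): the state, without advancing time (a new reading comes with each control period).
- grab_frame(name): name is "side" or "top" or "wrist"; returns the picture (384x512x3 uint8, red, green, blue); there is no depth.
- get_calibration(name): a dict with "camera_matrix" (3x3 intrinsics, pixels), "pose" (4x4, takes a point from camera to world coordinates). Camera axes: x right, y up, looking along -z (the intrinsics and any distortion apply to the point x, -y, -z); pixel columns grow to the right and rows downward; lengths in m; the calibration is good to about 2 mm. A picture is of the moment at which its call begins: read the wrist's pose just before it. get_calibration takes no time and is no camera call; for the wrist camera it gives the pose at the moment of the call.
- job_done(): hands the job in; it is judged then, once.
Trained networks look in the newest picture that a camera, given by its name, has taken for a name from the list of things; names that differ only in an ending like _2 or _b are one class to them, and where a whole thing is asked for, a point or a joint stands for the part that bears it (a point fixed in the world has none). Each returns a list of dicts, best first, with "score" (0 to 1); they miss things now and then, are a little off and sometimes report something else, mostly with a low value. They report only what shows in the picture. A call takes as long as a camera call.
- recognise(camera, query): "point" ([x, y, z] in m, in world coordinates, good to about 4 mm: the middle of the surface that is visible of it).
- regions_of(camera, query): "pixels" (384x512 bool, what is visible of it).
The state is a dict: "time": time; "joint_pos": joint angles; "joint_vel": joint speeds; "joint_efforts": joint torques, N m; "tool_pos": TCP position; "tool_rot": TCP orientation; "contact_force": force on the tool from outside, world axes, zero at the start; "ft_torque": the same for the moment, N m; "gripper_width": opening from 0.0 (shut) to 1.0 (fully open); "grasp_force": force on a finger pad.
Only numpy, scipy, OpenCV 4.12 (cv2) and the standard library are available. Lean on these libraries where they do the work, as an engineer would, in place of code of your own. Each camera call takes 0.05 s, during which the arm holds its last target. There are 200 camera calls.

## Task

Sweep the three brass washers across the green sorting tray with your fingertips, one at a time, through its narrow gate so that each drops down the slot into the yellow box before the next one goes through. Only push them: do not pick anything up. Leave the steel nut and the steel punch on the tray, and do not disturb the box or the chisels, hammer and whetstone on the bench.

Things in the scene. Friction and masses are not known exactly. Their poses are not given: they have to be found in the camera images.
- washer_a: One of three identical loose brass washers lying flat on the tray floor: 28 mm outside, 12 mm hole, 8 mm thick, about 34 g, slides freely. Origin: centre of its underside, z axis up as it lies; its yaw means nothing.
- washer_b: One of three identical loose brass washers lying flat on the tray floor: 28 mm outside, 12 mm hole, 8 mm thick, about 34 g, slides freely. Origin: centre of its underside, z axis up as it lies; its yaw means nothing.
- washer_c: One of three identical loose brass washers lying flat on the tray floor: 28 mm outside, 12 mm hole, 8 mm thick, about 34 g, slides freely. Origin: centre of its underside, z axis up as it lies; its yaw means nothing.
- tray: Green sheet-metal sorting tray on a wooden block, fixed to the bench. Origin on the bench under it; z up, +x from its closed back towards the gate, y across. Flat floor 60 mm above the bench; rims 3 mm thick, 12 mm high. Field inside: x -130 to 20, y -115 to 115 mm; then two slanting rims close in from (20, +-115) to the gate at (95, +-20) mm. Parts start within x -60 to 10, y +-70 mm.
- gate (a point): Middle of the gate, on the tray floor: 95 mm along the tray's x axis, 60 mm above the bench. The gate is 40 mm wide; straight cheeks 12 mm high lead on from it on both sides to the end of the slot. The point's axes are the tray's.
- slot (a point): Middle of the drop slot, level with the tray floor. The floor ends at x = 102 mm of the tray; from there to the stop wall at x = 150 mm is the slot, 40 mm wide, open to the box below. A washer tips and falls once its centre has passed the edge at 102 mm.
- box: Open pale yellow plastic box, 110 x 100 x 38 mm, walls 3 mm, loose on the bench, reaching under the slot and beyond the end of the tray. Origin: centre of its underside; x along its 110 mm side.
- nut: Loose bright steel hexagon nut, 24 mm across flats, 13 mm high, lying flat on the tray; stays on the tray. Origin: centre of its underside.
- punch: Short dark steel punch, 10 mm square, 82 mm long, lying along the back rim of the tray; stays on the tray. Origin: on its underside, 40 mm from its blunt end; x towards its point.
- chisel_a: Dark forged chisel 150 x 12 x 10 mm lying on the bench. Origin: middle of its underside, x along it.
- chisel_b: Dark forged chisel 170 x 14 x 10 mm lying on the bench. Origin: middle of its underside, x along it.
- chisel_c: Dark forged chisel 130 x 10 x 10 mm lying on the bench. Origin: middle of its underside, x along it.
- hammer: Hammer 260 mm long with wooden handle, lying on the bench. Origin near its middle, x towards the head.
- whetstone: Brown-grey whetstone 150 x 50 x 25 mm lying on the bench. Origin: middle of its underside, x along it.

How it is judged:
On the way, in this order (a step that is already met when the one before it is completed fails the run):
1. a first washer has dropped into the box, alone (((x of washer_a in the frame of box between -0.055 and 0.055 m and y of washer_a in the frame of box between -0.05 and 0.05 m and z of washer_a in the frame of box between -0.005 and 0.035 m) or (x of washer_b in the frame of box between -0.055 and 0.055 m and y of washer_b in the frame of box between -0.05 and 0.05 m and z of washer_b in the frame of box between -0.005 and 0.035 m) or (x of washer_c in the frame of box between -0.055 and 0.055 m and y of washer_c in the frame of box between -0.05 and 0.05 m and z of washer_c in the frame of box between -0.005 and 0.035 m))), for 0.2 s.
2. a second washer has dropped into the box after it ((((x of washer_a in the frame of box between -0.055 and 0.055 m and y of washer_a in the frame of box between -0.05 and 0.05 m and z of washer_a in the frame of box between -0.005 and 0.035 m) and (x of washer_b in the frame of box between -0.055 and 0.055 m and y of washer_b in the frame of box between -0.05 and 0.05 m and z of washer_b in the frame of box between -0.005 and 0.035 m)) or ((x of washer_a in the frame of box between -0.055 and 0.055 m and y of washer_a in the frame of box between -0.05 and 0.05 m and z of washer_a in the frame of box between -0.005 and 0.035 m) and (x of washer_c in the frame of box between -0.055 and 0.055 m and y of washer_c in the frame of box between -0.05 and 0.05 m and z of washer_c in the frame of box between -0.005 and 0.035 m)) or ((x of washer_b in the frame of box between -0.055 and 0.055 m and y of washer_b in the frame of box between -0.05 and 0.05 m and z of washer_b in the frame of box between -0.005 and 0.035 m) and (x of washer_c in the frame of box between -0.055 and 0.055 m and y of washer_c in the frame of box between -0.05 and 0.05 m and z of washer_c in the frame of box between -0.005 and 0.035 m)))), for 0.2 s.
3. the third washer has dropped into the box (x of washer_a in the frame of box between -0.055 and 0.055 m and y of washer_a in the frame of box between -0.05 and 0.05 m and z of washer_a in the frame of box between -0.005 and 0.035 m and x of washer_b in the frame of box between -0.055 and 0.055 m and y of washer_b in the frame of box between -0.05 and 0.05 m and z of washer_b in the frame of box between -0.005 and 0.035 m and x of washer_c in the frame of box between -0.055 and 0.055 m and y of washer_c in the frame of box between -0.05 and 0.05 m and z of washer_c in the frame of box between -0.005 and 0.035 m), for 0.2 s.
At the end, for the whole second after the job is handed in: All three washers lie still inside the yellow box, the nut and the punch are on the tray short of the gate, and the box is within 20 mm of where it stood (all of step 3 and linear speed of each of washer_a, washer_b, washer_c below 0.02 m/s and x of nut in the frame of tray between -0.133 and 0.09 m and y of nut in the frame of tray between -0.118 and 0.118 m and z of nut in the frame of tray between 0.05 and 0.08 m and x of punch in the frame of tray between -0.133 and 0.09 m and y of punch in the frame of tray between -0.118 and 0.118 m and z of punch in the frame of tray between 0.05 and 0.08 m and distance of box from where it was at the start of the episode below 0.02 m); the robot touches nothing.
It fails at once if a washer, the nut or the punch is lifted (its underside more than 20 mm above the tray floor) (z of any of washer_a, washer_b, washer_c, nut, punch in the frame of tray above 0.08 m).
It fails at once if two washers are in the gate and slot at the same time (((x of washer_a in the frame of tray between 0.085 and 0.155 m and y of washer_a in the frame of tray between -0.03 and 0.03 m and z of washer_a in the frame of tray above 0.045 m) and (x of washer_b in the frame of tray between 0.085 and 0.155 m and y of washer_b in the frame of tray between -0.03 and 0.03 m and z of washer_b in the frame of tray above 0.045 m)) or ((x of washer_a in the frame of tray between 0.085 and 0.155 m and y of washer_a in the frame of tray between -0.03 and 0.03 m and z of washer_a in the frame of tray above 0.045 m) and (x of washer_c in the frame of tray between 0.085 and 0.155 m and y of washer_c in the frame of tray between -0.03 and 0.03 m and z of washer_c in the frame of tray above 0.045 m)) or ((x of washer_b in the frame of tray between 0.085 and 0.155 m and y of washer_b in the frame of tray between -0.03 and 0.03 m and z of washer_b in the frame of tray above 0.045 m) and (x of washer_c in the frame of tray between 0.085 and 0.155 m and y of washer_c in the frame of tray between -0.03 and 0.03 m and z of washer_c in the frame of tray above 0.045 m))).
It fails at once if the nut or the punch goes into the gate or off the tray (not (x of nut in the frame of tray between -0.133 and 0.09 m and y of nut in the frame of tray between -0.118 and 0.118 m and z of nut in the frame of tray between 0.05 and 0.08 m) or not (x of punch in the frame of tray between -0.133 and 0.09 m and y of punch in the frame of tray between -0.118 and 0.118 m and z of punch in the frame of tray between 0.05 and 0.08 m)).
It fails at once if the box is pushed more than 20 mm out of place (distance of box from where it was at the start of the episode above 0.02 m).
It fails at once if a chisel, the hammer or the whetstone is moved more than 20 mm (distance of any of chisel_a, chisel_b, chisel_c, hammer, whetstone from where it was at the start of the episode above 0.02 m).
It also fails if it takes over 58 s, if anything falls off the work surface, if the arm or the gripper's body presses on something with over 40 N, if the wrist force passes 120 N, or if a joint passes its speed limit or range.

## Working session

There is one attempt and no reset: what is moved stays moved. The work goes in short steps, Python scripts to look and compute and a tool call to move; the robot and the scene stay as the last step left them, time stands still between calls to the robot, and variables do not carry over. Pictures are saved under pics/ and viewed, at most 10 in all, crops included, and the job is handed in when it is done.

Besides the shell and the picture viewer there is one more tool, called after "Call:" as a command line: name --argument value ..., lists and objects as JSON in quotes. apply_moves: Moves the arm, as the interface text tells. Its arguments: {"type":"object","properties":{"targets":{"type":"array"}},"required":["targets"]}

```bash
mkdir -p pics; ls
python3 - <<'E'
from plant import *
import cv2,numpy as np
np.set_printoptions(precision=4,suppress=True)
s=state();print(s)
for c in["top","side"]:
    f=grab_frame(c);cv2.imwrite(f"pics/{c}0.png",f[:,:,::-1]);k=get_calibration(c);print(c,k["camera_matrix"],k["pose"],[x for x in k if x not in("camera_matrix","pose")])
    for q in["washer_a","tray","box","nut","punch","hammer","whetstone"]:
        print(q,[(np.round(r["point"],4).tolist(),round(r["score"],2)) for r in recognise(c,q)])
E
```

```text
pics
{'time': 0.0, 'joint_pos': array([ 1.055 ,  0.0534,  1.6143,  0.    ,  1.476 , -0.119 ]), 'joint_vel': array([ 0.0002,  0.0001, -0.0008, -0.0004, -0.0022,  0.0013]), 'joint_efforts': array([  0.0025, -39.3673, -37.0188,   0.0001,   0.0069,   0.    ]), 'tool_pos': array([0.2412, 0.5759, 0.252 ]), 'tool_rot': array([-0.0003,  0.1971,  0.9804, -0.001 ]), 'contact_force': array([ 0.7436, -0.4172,  0.3914]), 'ft_torque': array([-0.035 ,  0.0244, -0.0309]), 'grasp_force': 0.0, 'gripper_width': 1.0000830417988977}
top [[491.3331   0.     260.0007]
 [  0.     491.3331 195.8721]
 [  0.       0.       1.    ]] [[ 0.0108  0.9972 -0.0741  0.4392]
 [-0.9999  0.0112  0.005   0.0292]
 [ 0.0058  0.0741  0.9972  1.3912]
 [ 0.      0.      0.      1.    ]] []
washer_a [([0.5037, 0.1518, 0.0698], 0.57), ([0.6012, 0.0979, 0.0696], 0.54)]
tray [([0.5545, 0.1519, 0.0593], 0.56)]
box [([0.4829, -0.0079, 0.0015], 0.76)]
nut [([0.5529, 0.1831, 0.0716], 0.49)]
punch []
hammer [([0.4882, 0.4501, 0.0241], 0.69), ([0.5529, 0.1491, 0.0564], 0.17)]
whetstone [([0.6496, 0.3705, 0.0248], 0.61)]
side [[351.0333   0.     254.4004]
 [  0.     351.0333 186.7075]
 [  0.       0.       1.    ]] [[ 0.9728  0.1564 -0.1707  0.4086]
 [-0.2312  0.6171 -0.7522 -0.6495]
 [-0.0123  0.7712  0.6365  0.6135]
 [ 0.      0.      0.      1.    ]] []
washer_a [([0.5025, 0.1456, 0.066], 0.6), ([0.6002, 0.0943, 0.0675], 0.47), ([0.5932, 0.1587, 0.0663], 0.46)]
tray [([0.55, 0.121, 0.0579], 0.81)]
box [([0.4797, 0.0032, 0.0134], 0.79)]
nut [([0.5528, 0.1767, 0.0742], 0.57)]
punch [([0.6157, 0.2252, 0.0652], 0.56)]
hammer [([0.4715, 0.4369, 0.0207], 0.66)]
whetstone [([0.543, -0.3898, 0.0101], 0.74), ([0.6606, 0.3596, 0.0291], 0.57)]
```

View pics/top0.png

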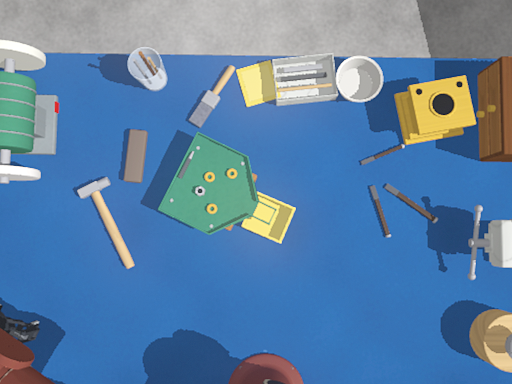

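View pics/side0.png

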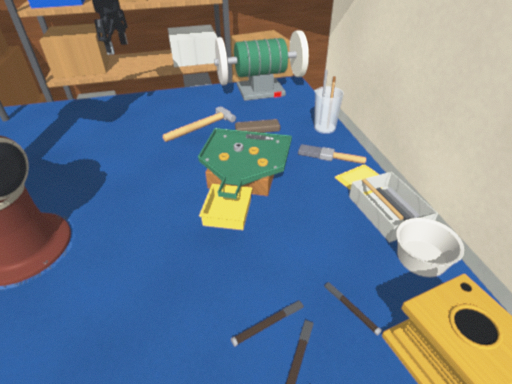

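The tray is centred near pixel (208,185) in the top view, with its gate towards the box at (265,212). The washers are near (210,177), (232,173) and (212,209), the nut is at (200,191) and the punch at (186,163). The arm is clear of the view. Next I'll fit the tray pose from the green mask.

```bash
cat > h.py <<'E'
from plant import *
import cv2,numpy as np
from scipy.optimize import minimize
np.set_printoptions(precision=4,suppress=True)
def proj(k,P):
    T=np.linalg.inv(k["pose"]);p=np.asarray(P)@T[:3,:3].T+T[:3,3]
    p=p*[1,-1,-1];q=p@k["camera_matrix"].T;return q[:,:2]/q[:,2:]
def ray(k,uv,z):
    d=np.linalg.inv(k["camera_matrix"])@[uv[0],uv[1],1]*[1,-1,-1];d=k["pose"][:3,:3]@d;o=k["pose"][:3,3]
    return o+d*(z-o[2])/d[2]
def t2w(p,xy,z=.06):
    xy=np.atleast_2d(xy);c,s=np.cos(p[2]),np.sin(p[2])
    return np.c_[xy@np.array([[c,s],[-s,c]])+p[:2],np.full(len(xy),z)]
def w2t(p,w):
    c,s=np.cos(p[2]),np.sin(p[2]);return (np.atleast_2d(w)[:,:2]-p[:2])@np.array([[c,-s],[s,c]])
E
cat > fit.py <<'E'
from h import *
out=np.array([[-133,-118],[21,-118],[97,-23],[153,-23],[153,23],[97,23],[21,118],[-133,118]])/1000.
D={}
for c in["top","side"]:
    f=grab_frame(c);k=get_calibration(c)
    h=cv2.cvtColor(f,cv2.COLOR_RGB2HSV)
    m=((h[...,0]>60)&(h[...,0]<90)&(h[...,1]>90)).astype(np.uint8)
    n,l,st,ce=cv2.connectedComponentsWithStats(m)
    u=proj(k,[[.555,.15,.06]])[0];b=min(range(1,n),key=lambda i:np.hypot(*(ce[i]-u))+(1e4 if st[i,4]<1000 else 0))
    cn=max(cv2.findContours((l==b).astype(np.uint8),0,2)[0],key=cv2.contourArea)
    M=np.zeros(m.shape,np.uint8);cv2.drawContours(M,[cn],-1,1,-1);D[c]=(k,M);print(c,M.sum())
def cost(p,cs):
    e=0
    for c in cs:
        k,M=D[c];A=np.zeros((M.shape[0],M.shape[1]),np.uint8)
        for z in(.060,.072):
            P=proj(k,t2w(p,out[[0,1,2,5,6,7]],z))
            cv2.fillPoly(A,[np.round(P*16-0).astype(np.int32)],1,shift=4)
        sel=np.ones_like(A)
        g=proj(k,t2w(p,[[.125,0]],.06))[0];cv2.circle(sel,tuple(int(v) for v in g),int(14 if c=="top" else 20),0,-1)
        e+=((A!=M)*sel).sum()/M.sum()
    return e
for cs in(["top"],["side"],["top","side"]):
    best=None
    for a in np.deg2rad([-90,-105,-120,-135]):
        r=minimize(cost,[.555,.15,a],args=(cs,),method="Nelder-Mead",options=dict(initial_simplex=[[.555,.15,a],[.57,.15,a],[.555,.165,a],[.555,.15,a+.12]],maxiter=250))
        if best is None or r.fun<best.fun:best=r
    print(cs,best.x,np.rad2deg(best.x[2]),best.fun)
p=best.x;np.save("tray.npy",p)
for c in D:
    for q in["washer_a","nut","punch","box"]:
        for r in recognise(c,q):print(c,q,np.array(r["point"]),w2t(p,r["point"])[0]*1000,r["score"])
k,M=D["top"];f=grab_frame("top")[...,::-1].copy();f=cv2.resize(f[110:260,140:310],None,fx=4,fy=4,interpolation=cv2.INTER_CUBIC)
P=proj(k,t2w(p,out,.072));cv2.polylines(f,[((P-[140,110]+.5)*4).astype(np.int32)],True,(0,0,255),1);cv2.imwrite("pics/fit.png",f)
E
python3 fit.py
```

```text
top 6513
side 4055
['top'] [ 0.5475  0.1277 -2.0362] -116.66687830609163 0.015200368493781667
['side'] [ 0.5499  0.125  -2.0208] -115.7809982496567 0.01726263871763255
['top', 'side'] [ 0.5484  0.1262 -2.0153] -115.47088163664327 0.048203924125570355
top washer_a [0.5028 0.1521 0.0681] [ -3.7716 -52.3214] 0.64
top washer_a [0.5883 0.1614 0.0677] [-48.9372  20.8688] 0.6
top washer_a [0.6023 0.0963 0.0675] [ 3.8146 61.5045] 0.59
top washer_a [ 0.5091 -0.3204  0.0104] [420.0939 156.566 ] 0.28
top nut [0.5538 0.1843 0.07  ] [-54.7746 -20.1261] 0.65
top nut [0.5523 0.1494 0.0594] [-22.6217  -6.4715] 0.28
top box [ 0.4827 -0.0083 -0.0012] [149.6822  -1.4874] 0.64
side washer_a [0.599  0.0958 0.0679] [ 5.6852 58.7403] 0.6
side washer_a [0.5908 0.1603 0.0653] [-49.0192  23.5989] 0.53
side nut [0.5542 0.1782 0.0718] [-49.4395 -17.1417] 0.45
side punch [ 0.6686 -0.3356  0.0095] [365.2232 307.1   ] 0.57
side punch [0.6147 0.2273 0.0631] [-119.7853   16.3624] 0.42
side punch [0.66   0.3638 0.0295] [-262.4995   -1.4427] 0.19
side box [0.4811 0.0035 0.0116] [139.7172  -8.0065] 0.72
```

View pics/fit.png

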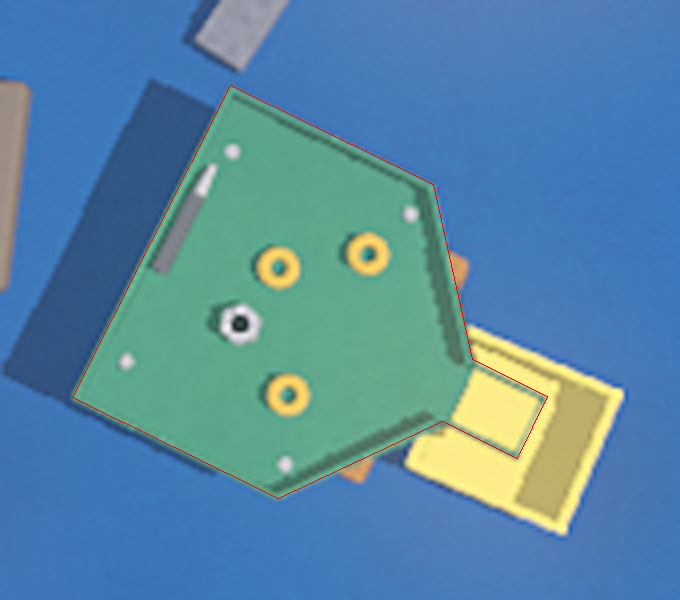

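The fit outline follows the tray rim well: washers at crop pixels (278,268), (368,254) and (288,396), nut at (240,323), and the gate at about (458,390). Next I'll write a row planner and move above the tray for a wrist look.

```bash
cat > pl.py <<'E'
from h import *
p=np.load("tray.npy")
def cur():
    s=state();w,x,y,z=s["tool_rot"];yaw=np.arctan2(2*(x*y+w*z),1-2*(y*y+z*z))
    return s,s["tool_pos"],yaw
def rows(pts,step=.045,dmax=.1,start=None):
    """pts: (tray x,y mm, z mm, push heading deg in tray); tool -x is the push direction"""
    s,P,yaw=cur();P=P.copy()
    if start is not None:P,yaw=start
    out=[]
    for x,y,z,h in pts:
        G=t2w(p,[[x/1e3,y/1e3]],z/1e3)[0];yg=p[2]+np.deg2rad(h)+np.pi
        dy=(yg-yaw+np.pi)%(2*np.pi)-np.pi
        n=max(1,int(np.ceil(np.linalg.norm(G-P)/step-.02)),int(np.ceil(abs(dy)/dmax-.02)))
        for i in range(n):
            d=(G-P)/(n-i)
            t=[d@[np.cos(yaw),np.sin(yaw),0],d@[np.sin(yaw),-np.cos(yaw),0],-d[2]]
            r=np.round(np.r_[np.array(t)*10,-dy/n*10],2);out.append(r)
            P=P+d;yaw+=dy/n
        print("--",x,y,z,h)
        for r in out:print(r.tolist())
        out=[]
def where():
    s,P,yaw=cur();t=w2t(p,P)[0]*1e3
    print("t %.2f tray %.1f %.1f z %.1f head %.1f F %s grip %.3f"%(s["time"],*t,P[2]*1e3,(np.rad2deg(yaw-p[2])-180+180)%360-180,s["contact_force"],s["gripper_width"]))
E
python3 - <<'E'
from pl import *
p[:]=[.5487,.1263,np.deg2rad(-116)];np.save("tray.npy",p)
where();rows([(-20,-20,230,0)])
E
```

```text
t 1.35 tray -269.9 -473.4 z 253.3 head 93.3 F [-0.5799  0.5162 -0.1538] grip 0.998
-- -20 -20 230 0
[-0.26, -0.16, 0.01, 0.96]
[-0.27, -0.14, 0.01, 0.96]
[-0.28, -0.11, 0.01, 0.96]
[-0.29, -0.08, 0.01, 0.96]
[-0.3, -0.05, 0.01, 0.96]
[-0.3, -0.02, 0.01, 0.96]
[-0.3, 0.0, 0.01, 0.96]
[-0.3, 0.03, 0.01, 0.96]
[-0.3, 0.06, 0.01, 0.96]
[-0.29, 0.09, 0.01, 0.96]
[-0.28, 0.12, 0.01, 0.96]
[-0.27, 0.14, 0.01, 0.96]
[-0.25, 0.17, 0.01, 0.96]
[-0.24, 0.19, 0.01, 0.96]
[-0.22, 0.21, 0.01, 0.96]
[-0.2, 0.23, 0.01, 0.96]
[-0.17, 0.25, 0.01, 0.96]
```

Call:
apply_moves --targets '[{"translation":[-0.26,-0.16,0.01],"twist":0.96,"hand":0.15},{"translation":[-0.27,-0.14,0.01],"twist":0.96,"hand":0.15},{"translation":[-0.28,-0.11,0.01],"twist":0.96,"hand":0.15},{"translation":[-0.29,-0.08,0.01],"twist":0.96,"hand":0.15},{"translation":[-0.3,-0.05,0.01],"twist":0.96,"hand":0.15},{"translation":[-0.3,-0.02,0.01],"twist":0.96,"hand":0.15},{"translation":[-0.3,0,0.01],"twist":0.96,"hand":0.15},{"translation":[-0.3,0.03,0.01],"twist":0.96,"hand":0.15}]'

```text
time: 2.15
tool_pos: [0.381, 0.3776, 0.2454]
tool_rot: [0.0, 0.552, 0.834, 0.0]
contact_force: [-0.1, 1.0, -0.3]
gripper_width: 0.148
grasp_force: 0.0
```

Call:
apply_moves --targets '[{"translation":[-0.3,0.06,0.01],"twist":0.96,"hand":0.15},{"translation":[-0.29,0.09,0.01],"twist":0.96,"hand":0.15},{"translation":[-0.28,0.12,0.01],"twist":0.96,"hand":0.15},{"translation":[-0.27,0.14,0.01],"twist":0.96,"hand":0.15},{"translation":[-0.25,0.17,0.01],"twist":0.96,"hand":0.15},{"translation":[-0.24,0.19,0.01],"twist":0.96,"hand":0.15},{"translation":[-0.22,0.21,0.01],"twist":0.96,"hand":0.15},{"translation":[-0.2,0.23,0.01],"twist":0.96,"hand":0.15}]'

```text
time: 2.95
tool_pos: [0.5192, 0.1769, 0.2374]
tool_rot: [0.0, 0.824, 0.567, 0.0]
contact_force: [0.2, 0.1, -0.7]
gripper_width: 0.15
grasp_force: 0.0
```

Call:
apply_moves --targets '[{"translation":[-0.17,0.25,0.01],"twist":0.96,"hand":0.15},{"translation":[0,0,0],"twist":0,"hand":0.15},{"translation":[0,0,0],"twist":0,"hand":0.15}]'

```text
time: 3.25
tool_pos: [0.5361, 0.153, 0.2362]
tool_rot: [-0.0, 0.849, 0.528, -0.0]
contact_force: [0.8, 0.4, -0.5]
gripper_width: 0.149
grasp_force: 0.0
```

Run:
```python
from pl import *
where();k=get_calibration("wrist");f=grab_frame("wrist");cv2.imwrite("pics/w1.png",f[...,::-1]);print(k["camera_matrix"],k["pose"])
for q in["washer_a","nut","punch","tray"]:
    for r in recognise("wrist",q):print(q,np.array(r["point"]),w2t(p,r["point"])[0]*1000,r["score"])
```

```text
t 3.25 tray -18.5 -23.1 z 236.2 head -0.3 F [ 0.7998  0.3744 -0.515 ] grip 0.149
[[271.9301   0.     256.0713]
 [  0.     271.9301 194.1233]
 [  0.       0.       1.    ]] [[ 0.8965  0.4259  0.1218  0.5677]
 [-0.4429  0.8625  0.2447  0.2149]
 [-0.0009 -0.2734  0.9619  0.3566]
 [ 0.      0.      0.      1.    ]]
washer_a [0.5048 0.1499 0.0674] [ -1.967  -49.8026] 0.81
washer_a [0.5908 0.1607 0.0659] [-49.3739  22.7593] 0.76
washer_a [0.5965 0.0991 0.068 ] [ 3.4931 54.8861] 0.64
nut [0.5495 0.1848 0.0754] [-52.9301 -24.9257] 0.79
punch [0.6198 0.2276 0.0723] [-122.216    19.4973] 0.64
punch [0.5991 0.0995 0.0682] [ 1.9938 57.0476] 0.34
tray [0.568  0.1674 0.0596] [-45.401   -0.6703] 0.89
```

View pics/w1.png

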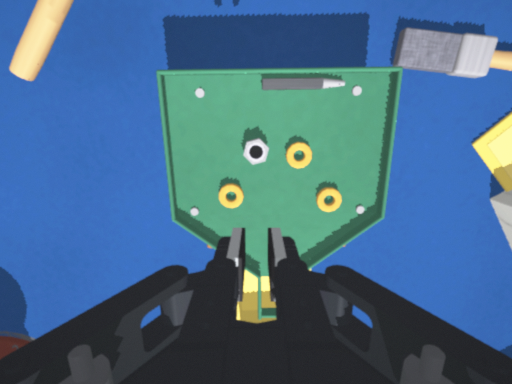

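The wrist view shows washers at (231,196), (299,155) and (329,200), the nut at (256,151), and rim back corners at about (159,71) and (401,68). Each of the two slim tips is about 1/3 the width of a washer gap. I'll refine the tray fit in this frame.

Run:
```python
from pl import *
k=get_calibration("wrist");f=grab_frame("wrist")
h=cv2.cvtColor(f,cv2.COLOR_RGB2HSV)
for uv in[(159,71),(401,68),(174,221),(384,216)]:
    w=ray(k,uv,.072);print(uv,w,w2t(p,w)[0]*1e3)
m=((h[...,0]>60)&(h[...,0]<90)&(h[...,1]>90)).astype(np.uint8);m[226:]=0
cn=max(cv2.findContours(m,0,2)[0],key=cv2.contourArea);M=np.zeros_like(m);cv2.drawContours(M,[cn],-1,1,-1);M[210:]=0
out=np.array([[-133,-118],[21,-118],[97,-23],[97,23],[21,118],[-133,118]])/1000.
def cost(q):
    A=np.zeros_like(M)
    for z in(.06,.072):cv2.fillPoly(A,[np.round(proj(k,t2w(q,out,z))*16).astype(np.int32)],1,shift=4)
    A[210:]=0;return (A!=M).sum()/M.sum()
r=minimize(cost,p,method="Nelder-Mead",options=dict(initial_simplex=[p,p+[.01,0,0],p+[0,.01,0],p+[0,0,.06]]))
q=r.x;print(q,np.rad2deg(q[2]),r.fun)
y=((h[...,0]>15)&(h[...,0]<32)&(h[...,1]>120)&(h[...,2]>110)).astype(np.uint8)*M
for c in cv2.findContours(y,0,2)[0]:
    if cv2.contourArea(c)>80:
        u=cv2.fitEllipse(c)[0];w=ray(k,u,.0665);print(u,w,w2t(p,w)[0]*1e3,w2t(q,w)[0]*1e3)
w=ray(k,(256,151),.072);print("nut",w2t(q,w)[0]*1e3)
for uv in[(264,84),(345,84)]: print("punch",w2t(q,ray(k,uv,.07))[0]*1e3)
np.save("tray.npy",q);import pl;pl.p[:]=q;pl.where()
```

```text
(159, 71) [0.5016 0.2957 0.072 ] [-131.6111 -116.5551]
(401, 68) [0.712  0.1953 0.072 ] [-133.5599  116.4943]
(174, 221) [0.4349 0.156  0.072 ] [  23.1748 -115.319 ]
(384, 216) [0.648 0.058 0.072] [ 17.8988 119.1633]
[ 0.55    0.1252 -2.0141] -115.39992751523586 0.004269273604751887
(329.0051574707031, 199.77365112304688) [0.6007 0.1004 0.0665] [ 0.5023 58.1065] [ 0.6765 56.4888]
(231.29261779785156, 195.7329559326172) [0.505  0.1526 0.0665] [ -4.5145 -50.8389] [ -5.481  -52.3981]
(299.23162841796875, 155.248291015625) [0.5908 0.1605 0.0665] [-49.2561  22.8675] [-49.4482  21.7728]
nut [-55.2354 -24.2524]
punch [-120.4145  -15.5036]
punch [-119.339    64.1245]
t 3.55 tray -19.9 -25.3 z 236.4 head -0.8 F [-0.1726  0.0139  0.3384] grip 0.152
```

```bash
cat > push.py <<'E'
import sys
from pl import *
def path(W,C,E,n,back=8,off=23.5,z=85):
    """quadratic Bezier for washer centre W->C->E, TCP poses"""
    W,C,E=map(np.array,(W,C,E));d=(C-W)/np.linalg.norm(C-W);h0=np.rad2deg(np.arctan2(d[1],d[0]))
    pts=[(*(W-(off+back)*d),z,h0)]
    for t in np.linspace(0,1,n+1):
        B=(1-t)**2*W+2*t*(1-t)*C+t*t*E;D=(1-t)*(C-W)+t*(E-C);h=np.arctan2(D[1],D[0])
        pts.append((*(B-off*np.array([np.cos(h),np.sin(h)])),z,np.rad2deg(h)))
    return pts
E
python3 - <<'E'
from push import *
P=path((-5.5,-52.4),(60,0),(92,0),14)
print(np.round(P,1))
s=P[0];where();rows([(s[0],s[1],120,s[3]),s])
E
```

```text
[[-30.1 -72.1  85.   38.7]
 [-23.9 -67.1  85.   38.7]
 [-14.9 -59.5  85.   37.6]
 [ -6.4 -52.5  85.   36.5]
 [  1.8 -45.9  85.   35.2]
 [  9.7 -39.8  85.   33.8]
 [ 17.1 -34.2  85.   32.2]
 [ 24.2 -29.   85.   30.3]
 [ 30.9 -24.2  85.   28.3]
 [ 37.3 -19.9  85.   25.8]
 [ 43.2 -15.9  85.   23.1]
 [ 48.9 -12.2  85.   19.8]
 [ 54.2  -8.9  85.   16. ]
 [ 59.1  -5.8  85.   11.5]
 [ 63.9  -2.8  85.    6.2]
 [ 68.5   0.   85.    0. ]]
t 3.55 tray -19.9 -25.3 z 236.4 head -0.8 F [-0.1726  0.0139  0.3384] grip 0.152
-- -30.09736749745546 -72.07789399796437 120 38.65980825409009
[0.01, -0.07, 0.17, -0.98]
[0.02, -0.07, 0.17, -0.98]
[0.03, -0.06, 0.17, -0.98]
[0.03, -0.06, 0.17, -0.98]
[0.04, -0.06, 0.17, -0.98]
[0.04, -0.05, 0.17, -0.98]
[0.05, -0.05, 0.17, -0.98]
-- -30.09736749745546 -72.07789399796437 85 38.65980825409009
[0.0, 0.0, 0.35, -0.0]
```

Call:
apply_moves --targets '[{"translation":[0.01,-0.07,0.17],"twist":-0.98,"hand":0.15},{"translation":[0.02,-0.07,0.17],"twist":-0.98,"hand":0.15},{"translation":[0.03,-0.06,0.17],"twist":-0.98,"hand":0.15},{"translation":[0.03,-0.06,0.17],"twist":-0.98,"hand":0.15},{"translation":[0.04,-0.06,0.17],"twist":-0.98,"hand":0.15},{"translation":[0.04,-0.05,0.17],"twist":-0.98,"hand":0.15},{"translation":[0.05,-0.05,0.17],"twist":-0.98,"hand":0.15},{"translation":[0,0,0],"twist":0,"hand":0.15}]'

```text
time: 4.35
tool_pos: [0.4947, 0.1829, 0.1145]
tool_rot: [-0.002, 0.621, 0.783, -0.002]
contact_force: [-1.0, 0.1, -0.3]
gripper_width: 0.151
grasp_force: 0.0
```

Run:
```python
from push import *
P=path((-5.5,-52.4),(60,0),(92,0),14)
where();rows([P[0]],step=.02)
f=grab_frame("wrist");cv2.imwrite("pics/w2.png",f[...,::-1])
```

```text
t 4.35 tray -28.4 -74.7 z 114.5 head 38.5 F [-0.9708  0.0856 -0.3182] grip 0.151
-- -30.09736749745546 -72.07789399796437 85 38.65980825409009
[-0.0, 0.02, 0.15, -0.01]
[-0.0, 0.02, 0.15, -0.01]
```

View pics/w2.png

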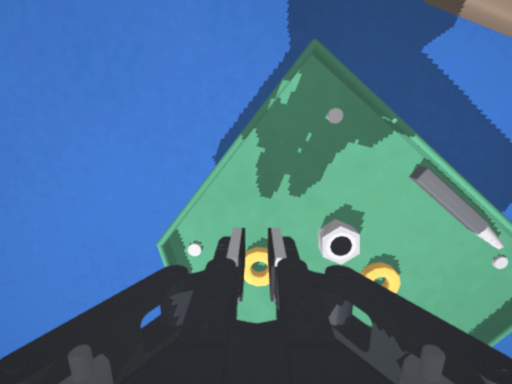

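The view shows washer_a at (258,265), ahead of the tips (gap centred near column 261) and nicely aligned; the nut at (340,240) is clear to the side. Descending.

Call:
apply_moves --targets '[{"translation":[0,0.02,0.14],"twist":0,"hand":0.15},{"translation":[0,0.02,0.13],"twist":0,"hand":0.15},{"translation":[0,0,0],"twist":0,"hand":0.15}]'

```text
time: 4.7
tool_pos: [0.5003, 0.183, 0.0881]
tool_rot: [-0.001, 0.622, 0.783, -0.001]
contact_force: [0.1, -1.2, -0.4]
gripper_width: 0.148
grasp_force: 0.0
```

Run:
```python
from push import *
P=path((-5.5,-52.4),(60,0),(92,0),14)
where();rows(P[1:],step=.03)
```

```text
t 4.70 tray -31.0 -69.6 z 88.1 head 38.4 F [ 0.1371 -1.1695 -0.3651] grip 0.148
-- -23.850417021911213 -67.08033361752896 85 38.65980825409009
[-0.07, -0.02, 0.03, -0.04]
-- -14.924296240685763 -59.530797023863855 85 37.63309770224149
[-0.12, 0.0, -0.0, 0.18]
-- -6.361797718506416 -52.47389728366014 85 36.49272900063339
[-0.11, 0.0, -0.0, 0.2]
-- 1.834939793346738 -45.901773234503466 85 35.2197969381113
[-0.1, 0.0, -0.0, 0.22]
-- 9.663750156804191 -39.80466418990006 85 33.79126691355384
[-0.1, 0.0, -0.0, 0.25]
-- 17.12260593079749 -34.17037135256863 85 32.17890233544383
[-0.09, 0.01, -0.0, 0.28]
-- 24.209919744486264 -28.983561752150734 85 30.347900365182706
[-0.09, 0.01, -0.0, 0.32]
-- 30.925073343907457 -24.22488365927435 85 28.255179985759597
[-0.08, 0.01, -0.0, 0.37]
-- 37.26932564769139 -19.8698807207926 85 25.847292430826002
[-0.08, 0.01, -0.0, 0.42]
-- 43.24734136648371 -15.88775117416012 85 23.058008355108186
[-0.07, 0.01, -0.0, 0.49]
-- 48.86970639217536 -12.240148939960804 85 19.805848170644076
[-0.07, 0.01, -0.0, 0.57]
-- 54.15692802061961 -8.88056163722104 85 15.992292939089594
[-0.06, 0.01, -0.0, 0.67]
-- 59.14543160884102 -5.755481656519899 85 11.502357310526847
[-0.06, 0.02, -0.0, 0.78]
-- 63.89558697372968 -2.809760776750028 85 6.210862017958877
[-0.05, 0.02, -0.0, 0.92]
-- 68.5 0.0 85 0.0
[-0.02, 0.01, -0.0, 0.54]
[-0.02, 0.01, -0.0, 0.54]
```

Call:
apply_moves --targets '[{"translation":[-0.07,-0.02,0.03],"twist":0,"hand":0.15},{"translation":[-0.12,0,0],"twist":0.18,"hand":0.15},{"translation":[-0.11,0,0],"twist":0.2,"hand":0.15},{"translation":[-0.1,0,0],"twist":0.22,"hand":0.15},{"translation":[-0.1,0,0],"twist":0.25,"hand":0.15},{"translation":[-0.09,0.01,0],"twist":0.28,"hand":0.15},{"translation":[-0.09,0.01,0],"twist":0.32,"hand":0.15}]'

```text
time: 5.4
tool_pos: [0.5141, 0.1156, 0.0875]
tool_rot: [0.0, 0.678, 0.735, 0.0]
contact_force: [-1.1, 0.8, 1.0]
gripper_width: 0.15
grasp_force: 0.3
```

Run:
```python
from push import *
P=path((-5.5,-52.4),(60,0),(92,0),14)
where()
for r in sorted((w2t(p,ray(get_calibration("wrist"),(0,0),.066))) for _ in [0]):pass
f=grab_frame("wrist");cv2.imwrite("pics/w3.png",f[...,::-1])
for c in("side",):
    grab_frame(c)
    for r in recognise(c,"washer_a"):print(c,w2t(p,r["point"])[0]*1e3,r["point"][2],r["score"])
rows(P[8:],step=.03)
```

```text
t 5.40 tray 24.1 -28.3 z 87.5 head 30.0 F [-1.0973  0.8021  1.0092] grip 0.150
side [-50.156   25.7035] 0.0686 0.64
side [ 6.3011 59.0426] 0.0656 0.55
-- 30.925073343907457 -24.22488365927435 85 28.255179985759597
[-0.08, 0.0, 0.02, 0.32]
-- 37.26932564769139 -19.8698807207926 85 25.847292430826002
[-0.08, 0.01, -0.0, 0.42]
-- 43.24734136648371 -15.88775117416012 85 23.058008355108186
[-0.07, 0.01, -0.0, 0.49]
-- 48.86970639217536 -12.240148939960804 85 19.805848170644076
[-0.07, 0.01, -0.0, 0.57]
-- 54.15692802061961 -8.88056163722104 85 15.992292939089594
[-0.06, 0.01, -0.0, 0.67]
-- 59.14543160884102 -5.755481656519899 85 11.502357310526847
[-0.06, 0.02, -0.0, 0.78]
-- 63.89558697372968 -2.809760776750028 85 6.210862017958877
[-0.05, 0.02, -0.0, 0.92]
-- 68.5 0.0 85 0.0
[-0.02, 0.01, -0.0, 0.54]
[-0.02, 0.01, -0.0, 0.54]
```

View pics/w3.png

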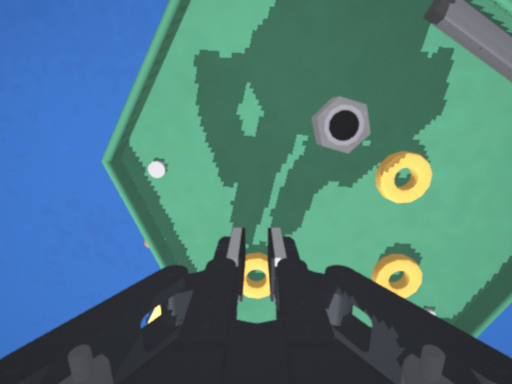

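The washer sits in the cradle at (257,278), touching both tips, and the other parts are undisturbed. Continuing.

Call:
apply_moves --targets '[{"translation":[-0.08,0,0.02],"twist":0.32,"hand":0.15},{"translation":[-0.08,0.01,0],"twist":0.42,"hand":0.15},{"translation":[-0.07,0.01,0],"twist":0.49,"hand":0.15},{"translation":[-0.07,0.01,0],"twist":0.57,"hand":0.15},{"translation":[-0.06,0.01,0],"twist":0.67,"hand":0.15},{"translation":[-0.06,0.02,0],"twist":0.78,"hand":0.15},{"translation":[-0.05,0.02,0],"twist":0.92,"hand":0.15},{"translation":[-0.04,0.02,0],"twist":1.0,"hand":0.15}]'

```text
time: 6.35
tool_pos: [0.5203, 0.0638, 0.0851]
tool_rot: [0.0, 0.844, 0.536, -0.0]
contact_force: [1.3, 0.8, 0.3]
gripper_width: 0.15
grasp_force: 0.1
```

Run:
```python
from push import *
where()
f=grab_frame("wrist");cv2.imwrite("pics/w4.png",f[...,::-1])
rows([(69,0,86,0),(84,0,86,0)],step=.008)
```

```text
t 6.35 tray 68.2 -0.4 z 85.1 head 0.2 F [1.2744 0.8435 0.2861] grip 0.150
-- 69 0 86 0
[-0.0, 0.0, -0.01, 0.01]
-- 84 0 86 0
[-0.07, 0.0, -0.0, -0.0]
[-0.07, 0.0, -0.0, -0.0]
```

View pics/w4.png

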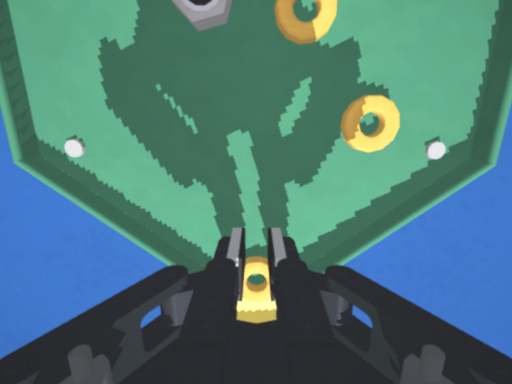

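The washer is at the gate at (257,280), centred. Next I shut the tips and push it over the edge.

Call:
apply_moves --targets '[{"translation":[0.01,0,-0.01],"twist":0,"hand":0},{"translation":[0,0,0],"twist":0,"hand":0},{"translation":[-0.08,0,0],"twist":0,"hand":0},{"translation":[-0.07,0,0],"twist":0,"hand":0},{"translation":[-0.05,0,0],"twist":0,"hand":0},{"translation":[0,0,0],"twist":0,"hand":0}]'

```text
time: 7.0
tool_pos: [0.5119, 0.0465, 0.0862]
tool_rot: [-0.0, 0.843, 0.538, -0.0]
contact_force: [-0.6, -0.1, 0.3]
gripper_width: -0.001
grasp_force: 0.0
```

Run:
```python
from push import *
where()
for c in("side","top"):
    grab_frame(c)
    for r in recognise(c,"washer_a"):print(c,w2t(p,r["point"])[0]*1e3,r["point"][2],r["score"])
```

```text
t 7.00 tray 87.4 -0.6 z 86.2 head 0.5 F [-0.6065 -0.0519  0.2778] grip -0.001
side [119.526    2.4368] 0.0099 0.42
top [418.6672 155.5491] 0.0116 0.52
top [-46.3249  18.3345] 0.0674 0.37
```

washer_a is now in the box (z≈0.01). Lifting and moving on to the (1,57) washer.

Run:
```python
from push import *
P=path((.7,56.5),(60,0),(92,0),14);s=P[0];print(s)
rows([(80,0,130,0),(s[0],s[1],120,s[3])])
```

```text
(np.float64(-22.105771397233127), np.float64(78.22893902097255), 85, np.float64(-43.614879718434025))
-- 80 0 130 0
[0.07, 0.01, -0.44, 0.09]
-- -22.105771397233127 78.22893902097255 120 -43.614879718434025
[0.13, 0.1, 0.01, 0.95]
[0.14, 0.09, 0.01, 0.95]
[0.14, 0.07, 0.01, 0.95]
[0.15, 0.06, 0.01, 0.95]
[0.15, 0.04, 0.01, 0.95]
[0.16, 0.03, 0.01, 0.95]
[0.16, 0.01, 0.01, 0.95]
[0.16, -0.0, 0.01, 0.95]
```

Call:
apply_moves --targets '[{"translation":[0.07,0,-0.44],"twist":0,"hand":0},{"translation":[0.13,0.1,0.01],"twist":0.95,"hand":0.15},{"translation":[0.14,0.09,0.01],"twist":0.95,"hand":0.15},{"translation":[0.14,0.07,0.01],"twist":0.95,"hand":0.15},{"translation":[0.15,0.06,0.01],"twist":0.95,"hand":0.15},{"translation":[0.15,0.04,0.01],"twist":0.95,"hand":0.15},{"translation":[0.16,0.03,0.01],"twist":0.95,"hand":0.15},{"translation":[0.16,0.01,0.01],"twist":0.95,"hand":0.15}]'

```text
time: 8.0
tool_pos: [0.6157, 0.1064, 0.1231]
tool_rot: [-0.0, 0.973, 0.232, -0.0]
contact_force: [0.9, -0.9, -0.0]
gripper_width: 0.152
grasp_force: 0.0
```

Call:
apply_moves --targets '[{"translation":[0.16,0,0.01],"twist":0.95,"hand":0.15},{"translation":[0,0,0],"twist":0,"hand":0.15}]'

```text
time: 8.2
tool_pos: [0.6305, 0.114, 0.1222]
tool_rot: [-0.0, 0.982, 0.188, 0.0]
contact_force: [-0.3, -0.4, -0.3]
gripper_width: 0.15
grasp_force: 0.0
```

Run:
```python
from push import *
P=path((.7,56.5),(60,0),(92,0),14)
where()
k=get_calibration("wrist");f=grab_frame("wrist");cv2.imwrite("pics/w5.png",f[...,::-1])
h=cv2.cvtColor(f,cv2.COLOR_RGB2HSV);y=((h[...,0]>15)&(h[...,0]<32)&(h[...,1]>120)&(h[...,2]>110)).astype(np.uint8)
for c in cv2.findContours(y,0,2)[0]:
    if cv2.contourArea(c)>150:
        u=cv2.fitEllipse(c)[0];print(u,w2t(p,ray(k,u,.0665))[0]*1e3)
rows([P[0]],step=.02)
```

```text
t 8.20 tray -24.4 77.6 z 122.2 head -43.0 F [-0.2935 -0.3921 -0.3235] grip 0.150
(257.138427734375, 263.6426086425781) [ 0.2092 56.3722]
(175.80857849121094, 246.25367736816406) [-49.4314  23.4402]
(487.4723205566406, 22.151348114013672) [-23.3255 257.6763]
-- -22.105771397233127 78.22893902097255 85 -43.614879718434025
[-0.0, 0.01, 0.19, 0.06]
[-0.0, 0.01, 0.19, 0.06]
```

View pics/w5.png

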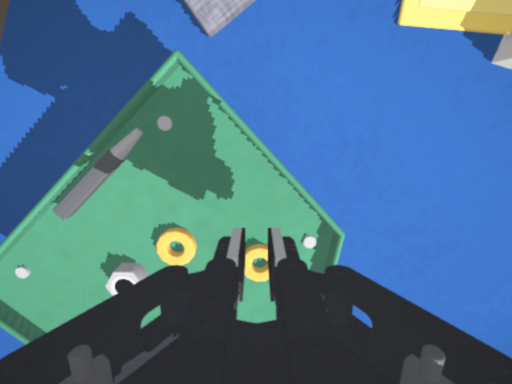

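The target washer is at (257,264), centred ahead of the tips; the other washer at (176,246) and the nut at (126,285) are clear. Descending.

Call:
apply_moves --targets '[{"translation":[0,0.01,0.18],"twist":0.06,"hand":0.15},{"translation":[0,0.01,0.18],"twist":0.06,"hand":0.15},{"translation":[0,0,0],"twist":0,"hand":0.15}]'

```text
time: 8.55
tool_pos: [0.6285, 0.1108, 0.0832]
tool_rot: [-0.0, 0.983, 0.181, -0.002]
contact_force: [0.6, -0.5, 0.3]
gripper_width: 0.149
grasp_force: 0.0
```

Run:
```python
from push import *
P=path((.7,56.5),(60,0),(92,0),14)
where();rows(P[1:],step=.03)
```

```text
t 8.55 tray -20.6 77.1 z 83.2 head -43.7 F [ 0.6224 -0.4943  0.3126] grip 0.149
-- -16.313829455078686 72.71047831723348 85 -43.614879718434025
[-0.06, -0.0, -0.02, -0.02]
-- -8.307016580037486 64.57885268513473 85 -42.45255068332454
[-0.11, -0.0, -0.0, -0.2]
-- -0.6071842994583108 56.9766626179233 85 -41.15871820082355
[-0.11, -0.0, -0.0, -0.23]
-- 6.782785921240439 49.894711794284845 85 -39.711301207221005
[-0.1, -0.0, -0.0, -0.25]
-- 13.859982340475344 43.32153157190807 85 -38.083450714856866
[-0.1, -0.01, -0.0, -0.28]
-- 20.621703393561248 37.24274527288839 85 -36.24237786545299
[-0.09, -0.01, -0.0, -0.32]
-- 27.0658934569229 31.640266056914747 85 -34.14791879033474
[-0.09, -0.01, -0.0, -0.37]
-- 33.19190347831093 26.491319315174508 85 -31.750837535739937
[-0.08, -0.01, -0.0, -0.42]
-- 39.00178098910692 21.767331460526147 85 -28.99095275658706
[-0.07, -0.01, -0.0, -0.48]
-- 44.50239570448907 17.43285164227615 85 -25.795364306929763
[-0.07, -0.01, -0.0, -0.56]
-- 49.708812904137375 13.444943591850757 85 -22.077446313107185
[-0.06, -0.01, -0.0, -0.65]
-- 54.649341791251814 9.754011798635789 85 -17.738001797636638
[-0.06, -0.02, -0.0, -0.76]
-- 59.37234062186509 6.307907045678108 85 -12.671160176225783
[-0.06, -0.02, -0.0, -0.88]
-- 63.95358135456947 3.0622339497663997 85 -6.779069203445426
[-0.03, -0.01, -0.0, -0.51]
[-0.03, -0.01, -0.0, -0.51]
-- 68.5 0.0 85 0.0
[-0.02, -0.01, -0.0, -0.59]
[-0.02, -0.01, -0.0, -0.59]
```

Call:
apply_moves --targets '[{"translation":[-0.06,0,-0.02],"twist":0,"hand":0.15},{"translation":[-0.11,0,0],"twist":-0.2,"hand":0.15},{"translation":[-0.11,0,0],"twist":-0.23,"hand":0.15},{"translation":[-0.1,0,0],"twist":-0.25,"hand":0.15},{"translation":[-0.1,-0.01,0],"twist":-0.28,"hand":0.15},{"translation":[-0.09,-0.01,0],"twist":-0.32,"hand":0.15},{"translation":[-0.09,-0.01,0],"twist":-0.37,"hand":0.15}]'

```text
time: 9.25
tool_pos: [0.5671, 0.087, 0.0883]
tool_rot: [-0.0, 0.965, 0.263, -0.0]
contact_force: [0.5, 0.3, -0.2]
gripper_width: 0.151
grasp_force: 0.1
```

Run:
```python
from push import *
P=path((.7,56.5),(60,0),(92,0),14)
where();rows(P[8:],step=.03)
```

```text
t 9.25 tray 27.2 31.8 z 88.3 head -34.1 F [ 0.4598  0.3063 -0.1542] grip 0.151
-- 33.19190347831093 26.491319315174508 85 -31.750837535739937
[-0.08, -0.01, 0.03, -0.41]
-- 39.00178098910692 21.767331460526147 85 -28.99095275658706
[-0.07, -0.01, -0.0, -0.48]
-- 44.50239570448907 17.43285164227615 85 -25.795364306929763
[-0.07, -0.01, -0.0, -0.56]
-- 49.708812904137375 13.444943591850757 85 -22.077446313107185
[-0.06, -0.01, -0.0, -0.65]
-- 54.649341791251814 9.754011798635789 85 -17.738001797636638
[-0.06, -0.02, -0.0, -0.76]
-- 59.37234062186509 6.307907045678108 85 -12.671160176225783
[-0.06, -0.02, -0.0, -0.88]
-- 63.95358135456947 3.0622339497663997 85 -6.779069203445426
[-0.03, -0.01, -0.0, -0.51]
[-0.03, -0.01, -0.0, -0.51]
-- 68.5 0.0 85 0.0
[-0.02, -0.01, -0.0, -0.59]
[-0.02, -0.01, -0.0, -0.59]
```

Call:
apply_moves --targets '[{"translation":[-0.08,-0.01,0.03],"twist":-0.41,"hand":0.15},{"translation":[-0.07,-0.01,0],"twist":-0.48,"hand":0.15},{"translation":[-0.07,-0.01,0],"twist":-0.56,"hand":0.15},{"translation":[-0.06,-0.01,0],"twist":-0.65,"hand":0.15},{"translation":[-0.06,-0.02,0],"twist":-0.76,"hand":0.15},{"translation":[-0.06,-0.02,0],"twist":-0.88,"hand":0.15},{"translation":[-0.05,-0.02,0],"twist":-1.0,"hand":0.15},{"translation":[-0.05,-0.02,0],"twist":-1.0,"hand":0.15}]'

```text
time: 10.05
tool_pos: [0.5234, 0.0639, 0.0873]
tool_rot: [0.001, 0.85, 0.526, 0.002]
contact_force: [1.7, 2.4, 5.2]
gripper_width: 0.153
grasp_force: 2.5
```

Run:
```python
from push import *
where()
k=get_calibration("wrist");f=grab_frame("wrist");cv2.imwrite("pics/w6.png",f[...,::-1])
rows([(68.5,0,86,0)])
```

```text
t 10.05 tray 66.8 2.3 z 87.3 head -1.1 F [1.6537 2.4361 5.2358] grip 0.153
-- 68.5 0 86 0
[-0.01, -0.02, 0.01, -0.16]
```

View pics/w6.png

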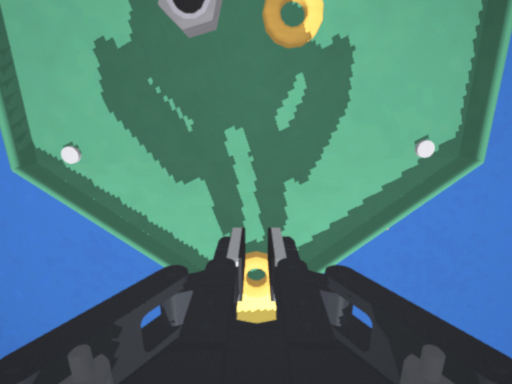

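The washer is at the gate (257,275), but the upward force of 5 N suggests the tips are riding on its edge. I'll lift off, back up, and re-approach with the tips shut.

Call:
apply_moves --targets '[{"translation":[0,0,-0.15],"twist":0,"hand":0.15},{"translation":[0.1,-0.02,-0.05],"twist":-0.16,"hand":0},{"translation":[0.1,0,0],"twist":0,"hand":0},{"translation":[0,0,0],"twist":0,"hand":0}]'

```text
time: 10.5
tool_pos: [0.5301, 0.0837, 0.1055]
tool_rot: [0.0, 0.847, 0.532, 0.0]
contact_force: [-0.3, -0.3, 0.6]
gripper_width: 0.002
grasp_force: 0.0
```

Run:
```python
from push import *
where()
k=get_calibration("wrist");f=grab_frame("wrist");cv2.imwrite("pics/w7.png",f[...,::-1])
for c in("side","top","wrist"):
    if c!="wrist":grab_frame(c)
    for r in recognise(c,"washer_a"):print(c,w2t(p,r["point"])[0]*1e3,r["point"][2],r["score"])
```

```text
t 10.50 tray 46.1 -0.1 z 105.5 head -0.4 F [-0.2717 -0.3118  0.5683] grip 0.002
side [470.2187 216.0053] 0.0093 0.71
side [119.3993   0.6055] 0.0127 0.54
side [-264.5245   22.5486] 0.0293 0.4
side [13.974  22.8337] 0.062 0.37
top [487.1769 209.6665] 0.013 0.57
top [351.7418 293.6965] 0.0096 0.54
wrist [-48.1173  22.5756] 0.0674 0.74
wrist [101.573   -0.5528] 0.0688 0.53
```

View pics/w7.png

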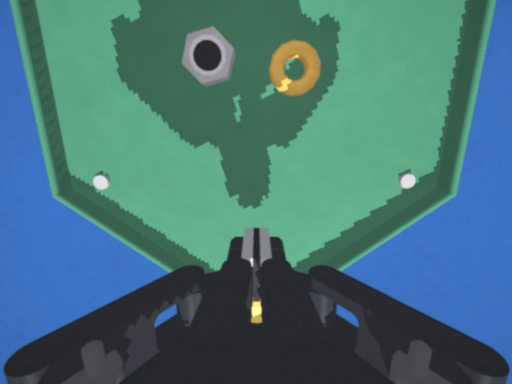

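Washer two is hidden beneath the shut fingers at the gate (around (257,312)), and the tips are now behind it. Descend and push straight.

Call:
apply_moves --targets '[{"translation":[0,0,0.2],"twist":0,"hand":0},{"translation":[-0.08,0,0],"twist":0,"hand":0},{"translation":[-0.08,0,0],"twist":0,"hand":0},{"translation":[-0.08,0,0],"twist":0,"hand":0},{"translation":[-0.08,0,0],"twist":0,"hand":0},{"translation":[-0.08,0,0],"twist":0,"hand":0},{"translation":[-0.01,0,0],"twist":0,"hand":0},{"translation":[0,0,0],"twist":0,"hand":0}]'

```text
time: 11.6
tool_pos: [0.5118, 0.0452, 0.0856]
tool_rot: [0.0, 0.847, 0.531, 0.0]
contact_force: [0.3, -0.3, 0.3]
gripper_width: 0.002
grasp_force: 0.0
```

Run:
```python
from push import *
where()
for c in("side","top"):
    grab_frame(c)
    for r in recognise(c,"washer_a"):print(c,w2t(p,r["point"])[0]*1e3,r["point"][2],r["score"])
P=path((-48.8,22.5),(60,0),(92,0),16);s=P[0];print(s)
rows([(80,0,130,0),(s[0],s[1],120,s[3])])
```

```text
t 11.60 tray 88.6 -0.1 z 85.6 head -0.5 F [ 0.2731 -0.2949  0.3132] grip 0.002
top [178.6013  -7.0398] -0.0001 0.33
(np.float64(-79.64728500313717), np.float64(28.879263902303183), 85, np.float64(-11.684144953870204))
-- 80 0 130 0
[0.08, 0.0, -0.45, -0.07]
-- -79.64728500313717 28.879263902303183 120 -11.684144953870204
[0.4, 0.07, 0.03, 0.51]
[0.4, 0.05, 0.03, 0.51]
[0.4, 0.03, 0.03, 0.51]
[0.41, 0.01, 0.03, 0.51]
```

Call:
apply_moves --targets '[{"translation":[0.08,0,-0.45],"twist":0,"hand":0},{"translation":[0.4,0.07,0.02],"twist":0.5,"hand":0.15},{"translation":[0.4,0.05,0.02],"twist":0.5,"hand":0.15},{"translation":[0.4,0.03,0.02],"twist":0.5,"hand":0.15},{"translation":[0.41,0.01,0.02],"twist":0.5,"hand":0.15},{"translation":[0,0,0],"twist":0,"hand":0.15}]'

```text
time: 12.4
tool_pos: [0.6118, 0.1878, 0.1217]
tool_rot: [-0.0, 0.895, 0.445, 0.001]
contact_force: [-1.1, -0.8, 0.2]
gripper_width: 0.149
grasp_force: 0.0
```

Run:
```python
from push import *
where()
for c in("wrist","side","top"):
    f=grab_frame(c);k=get_calibration(c)
    for r in recognise(c,"washer_a"):
        t=w2t(p,r["point"])[0]*1e3
        if abs(t).max()<220:print(c,t,r["point"][2],r["score"])
    h=cv2.cvtColor(f,cv2.COLOR_RGB2HSV);y=((h[...,0]>17)&(h[...,0]<24)&(h[...,1]>165)).astype(np.uint8)
    for cn in cv2.findContours(y,0,2)[0]:
        a=cv2.contourArea(cn)
        if a>12:
            u=cn[:,0].mean(0);t=w2t(p,ray(k,u,.0665))[0]*1e3;b=w2t(p,ray(k,u,.01))[0]*1e3
            if abs(t).max()<200:print(c,"blob",a,u,"floor",t,"box",b)
P=path((-48.8,22.5),(60,0),(92,0),16)
rows([P[0]],step=.02)
```

```text
t 12.40 tray -83.1 29.0 z 121.7 head -11.7 F [-1.0635 -0.7932  0.2405] grip 0.149
wrist [-50.3418  20.9658] 0.0653 0.97
side [122.8567   1.2508] 0.0195 0.58
side [-47.0782  25.2831] 0.0648 0.37
side blob 22.5 [232.4286 202.5238] floor [179.9435  21.7606] box [119.9868   2.8786]
top [119.9309   6.9464] 0.02 0.46
top [15.5168 26.1123] 0.059 0.28
-- -79.64728500313717 28.879263902303183 85 -11.684144953870204
[0.01, -0.0, 0.19, -0.02]
[0.01, -0.0, 0.19, -0.02]
```

Washer two is in the box, stacked on the first (top at z≈0.02), and no washer shows at the gate. Now the third.

Call:
apply_moves --targets '[{"translation":[0.01,0,0.19],"twist":0,"hand":0.15},{"translation":[0,0,0.18],"twist":0,"hand":0.15},{"translation":[0,0,0],"twist":0,"hand":0.15}]'

```text
time: 13.0
tool_pos: [0.6096, 0.1841, 0.0834]
tool_rot: [-0.0, 0.896, 0.443, -0.001]
contact_force: [-0.4, -0.5, 0.1]
gripper_width: 0.148
grasp_force: 0.0
```

Run:
```python
from push import *
P=path((-48.8,22.5),(60,0),(92,0),16,z=84)
where();rows(P[1:],step=.03)
```

```text
t 13.00 tray -78.8 28.7 z 83.4 head -12.0 F [-0.3749 -0.5056  0.1447] grip 0.148
-- -71.81305389122932 27.259133387432534 84 -11.684144953870204
[-0.07, 0.0, -0.01, -0.05]
-- -58.531051054158084 24.446652482438914 84 -11.465456298643998
[-0.14, -0.0, -0.0, -0.04]
-- -45.850435188197636 21.801214140802834 84 -11.225214500362474
[-0.13, -0.0, -0.0, -0.04]
-- -33.77135754030502 19.32145264866209 84 -10.960077960694921
[-0.12, -0.0, -0.0, -0.05]
-- -22.293987396936398 17.00570354155471 84 -10.6659790615883
[-0.12, -0.0, -0.0, -0.05]
-- -11.418512682795203 14.851917665825333 84 -10.33791644250374
[-0.11, -0.0, -0.0, -0.06]
-- -1.1451389840928634 12.857543962047574 84 -9.969671953675194
[-0.1, -0.0, -0.0, -0.06]
-- 8.52591458695489 11.019366934958143 84 -9.553418537513823
[-0.1, -0.0, -0.0, -0.07]
-- 17.594425657201278 9.333277149950078 84 -9.07916693601443
[-0.09, -0.0, -0.0, -0.08]
-- 26.06019063318485 7.793940525222357 84 -8.533968802910657
[-0.09, -0.0, -0.0, -0.1]
-- 33.92306945900417 6.394310878941652 84 -7.9007422524546715
[-0.08, -0.0, -0.0, -0.11]
-- 41.18307485379559 5.1248929452544605 84 -7.156495381247427
[-0.07, -0.0, -0.0, -0.13]
-- 47.84055074439336 3.972595743413816 84 -6.269558618331807
[-0.07, -0.0, -0.0, -0.15]
-- 53.89653548913101 2.918889890198891 84 -5.195124759998135
[-0.06, -0.0, -0.0, -0.19]
-- 59.35352424519067 1.9367358908750296 84 -3.8677771146482427
[-0.06, -0.0, -0.0, -0.23]
-- 64.21713925664086 0.9852485847920867 84 -2.1883968900086055
[-0.05, -0.01, -0.0, -0.29]
-- 68.5 0.0 84 0.0
[-0.04, -0.01, -0.0, -0.38]
```

Call:
apply_moves --targets '[{"translation":[-0.06,0,0],"twist":-0.05,"hand":0.15},{"translation":[-0.1,0,0],"twist":-0.04,"hand":0.15},{"translation":[-0.1,0,0],"twist":-0.04,"hand":0.15},{"translation":[-0.1,0,0],"twist":-0.05,"hand":0.15},{"translation":[-0.1,0,0],"twist":-0.05,"hand":0.15},{"translation":[-0.1,0,0],"twist":-0.06,"hand":0.15},{"translation":[-0.1,0,0],"twist":-0.06,"hand":0.15},{"translation":[-0.08,0,0],"twist":-0.07,"hand":0.15}]'

```text
time: 13.8
tool_pos: [0.5664, 0.1246, 0.0853]
tool_rot: [0.0, 0.887, 0.463, 0.0]
contact_force: [1.4, -0.1, -1.5]
gripper_width: 0.15
grasp_force: 0.1
```

Run:
```python
from push import *
where();rows([(26,7.8,84,-8.5),(48,4,84,-6),(70,0,84,0)],step=.009)
for c in("wrist",):
    f=grab_frame(c)
    for q in("washer_a","nut"):
      for r in recognise(c,q):
        t=w2t(p,r["point"])[0]*1e3
        if abs(t).max()<220:print(q,t,r["point"][2],r["score"])
```

```text
t 13.80 tray -6.5 15.1 z 85.3 head -9.5 F [ 1.3837 -0.1426 -1.5444] grip 0.150
-- 26 7.8 84 -8.5
[-0.08, -0.0, 0.0, -0.04]
[-0.08, -0.0, 0.0, -0.04]
[-0.08, -0.01, 0.0, -0.04]
[-0.08, -0.01, 0.0, -0.04]
-- 48 4 84 -6
[-0.07, -0.0, -0.0, -0.15]
[-0.07, -0.0, -0.0, -0.15]
[-0.07, -0.0, -0.0, -0.15]
-- 70 0 84 0
[-0.07, -0.01, -0.0, -0.35]
[-0.07, -0.01, -0.0, -0.35]
[-0.07, -0.01, -0.0, -0.35]
washer_a [17.8429 10.7224] 0.0651 0.67
nut [-53.6609 -25.6654] 0.0739 0.73
```

The washer is at (18,11), in the cradle as expected, and the nut hasn't moved.

Call:
apply_moves --targets '[{"translation":[-0.08,0,0.01],"twist":-0.04,"hand":0.15},{"translation":[-0.08,0,0],"twist":-0.04,"hand":0.15},{"translation":[-0.08,-0.01,0],"twist":-0.04,"hand":0.15},{"translation":[-0.08,-0.01,0],"twist":-0.04,"hand":0.15},{"translation":[-0.07,0,0],"twist":-0.15,"hand":0.15},{"translation":[-0.07,0,0],"twist":-0.15,"hand":0.15},{"translation":[-0.07,0,0],"twist":-0.15,"hand":0.15}]'

```text
time: 14.65
tool_pos: [0.5353, 0.082, 0.0843]
tool_rot: [0.0, 0.872, 0.49, 0.0]
contact_force: [0.1, 0.6, 0.1]
gripper_width: 0.155
grasp_force: 0.3
```

Run:
```python
from push import *
where();rows([(70,0,84,0)],step=.007)
```

```text
t 14.65 tray 45.3 5.3 z 84.3 head -5.9 F [0.0547 0.57   0.0906] grip 0.155
-- 70 0 84 0
[-0.06, -0.01, 0.0, -0.26]
[-0.06, -0.01, 0.0, -0.26]
[-0.06, -0.01, 0.0, -0.26]
[-0.06, -0.01, 0.0, -0.26]
```

Call:
apply_moves --targets '[{"translation":[-0.06,-0.01,0],"twist":-0.26,"hand":0.15},{"translation":[-0.06,-0.01,0],"twist":-0.26,"hand":0.15},{"translation":[-0.06,-0.01,0],"twist":-0.26,"hand":0.15},{"translation":[-0.05,-0.01,0],"twist":-0.26,"hand":0.15},{"translation":[0,0,0],"twist":0,"hand":0.15}]'

```text
time: 15.15
tool_pos: [0.5204, 0.0638, 0.0841]
tool_rot: [-0.0, 0.845, 0.534, -0.0]
contact_force: [0.5, 0.0, -0.1]
gripper_width: 0.145
grasp_force: 0.0
```

Run:
```python
from push import *
where();rows([(50,0,84,0),(88,0,84,0)],step=.008)
```

```text
t 15.15 tray 68.2 -0.4 z 84.1 head -0.1 F [ 0.4947  0.0212 -0.0935] grip 0.145
-- 50 0 84 0
[0.06, 0.0, 0.0, -0.0]
[0.06, 0.0, 0.0, -0.0]
[0.06, 0.0, 0.0, -0.0]
-- 88 0 84 0
[-0.08, 0.0, -0.0, -0.0]
[-0.08, 0.0, -0.0, -0.0]
[-0.08, -0.0, -0.0, -0.0]
[-0.08, 0.0, -0.0, -0.0]
[-0.08, 0.0, -0.0, -0.0]
```

Call:
apply_moves --targets '[{"translation":[0.02,0,-0.01],"twist":0,"hand":0},{"translation":[0,0,0],"twist":0,"hand":0},{"translation":[-0.08,0,0],"twist":0,"hand":0},{"translation":[-0.08,0,0],"twist":0,"hand":0},{"translation":[-0.06,0,0],"twist":0,"hand":0},{"translation":[0,0,0],"twist":0,"hand":0},{"translation":[0.05,0,-0.2],"twist":0,"hand":0}]'

```text
time: 15.85
tool_pos: [0.5118, 0.0504, 0.1024]
tool_rot: [-0.002, 0.846, 0.533, -0.003]
contact_force: [-0.2, -0.7, -0.6]
gripper_width: 0.002
grasp_force: 0.0
```

Call:
apply_moves --targets '[{"translation":[0.3,0,-0.3],"twist":0,"hand":0},{"translation":[0.4,0,-0.3],"twist":0,"hand":0},{"translation":[0.4,0,-0.3],"twist":0,"hand":0},{"translation":[0,0,0],"twist":0,"hand":0}]'

```text
time: 16.25
tool_pos: [0.5657, 0.1537, 0.2015]
tool_rot: [0.002, 0.844, 0.536, 0.005]
contact_force: [0.9, -0.4, 0.4]
gripper_width: 0.003
grasp_force: 0.0
```

Run:
```python
from push import *
where()
for c in("wrist","side","top"):
    f=grab_frame(c)
    for q in("washer_a","nut","punch","box"):
      for r in recognise(c,q):
        t=w2t(p,r["point"])[0]*1e3
        if abs(t).max()<220:print(c,q,t,r["point"],r["score"])
```

```text
t 16.25 tray -32.5 2.0 z 201.5 head 0.2 F [ 0.9409 -0.4372  0.3737] grip 0.003
wrist washer_a [131.4157   4.2079] [0.4974, 0.0047, 0.0246] 0.53
wrist nut [-55.7159 -25.5342] [0.5508, 0.1865, 0.0743] 0.77
wrist punch [-122.6357   20.5127] [0.6211, 0.2272, 0.0734] 0.77
wrist box [165.3591   8.259 ] [0.4865, -0.0277, 0.0049] 0.49
side nut [-48.4639 -18.6589] [0.5539, 0.177, 0.0732] 0.64
side punch [-121.4483   17.3127] [0.6177, 0.2275, 0.0644] 0.46
side box [142.3612 -11.8493] [0.4782, 0.0017, 0.012] 0.93
top washer_a [126.4538  -0.03  ] [0.4957, 0.011, 0.0262] 0.53
top punch [29.3428  2.1239] [0.5393, 0.0978, 0.0604] 0.32
top box [158.0162  -3.0874] [0.4794, -0.0162, -0.0027] 0.89
```

All three washers are stacked in the box: the top one reads z≈0.026, which matches the 3 mm floor plus three 8 mm washers. The nut and punch are in place, the box hasn't moved, and the arm is clear.

```bash
python3 -c "from plant import *;print(job_done())"
```

```text
the job is handed in; nothing more can be done
None
```

I swept all three washers through the gate one at a time into the yellow box and handed the job in at about 16 s; the last camera check showed the nut and punch still on the tray and the box in place, but the hand-in returned no verdict.

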